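Load the second layer of the tool sanitiser and set its cycle selector

TASK

Two hair clips already lie in the open drawer of the tool sanitiser: lay the perforated separator sheet flat on the drawer's ledges over them with its rib up, then lay the third clip flat on the sheet beside the rib, lengthways in line with it. Then push the drawer fully home, and after that turn the selector on top clockwise, click by click, to its fifth position (four clicks on from its first position, the anticlockwise stop), without running past it. Leave the timer and the dropper bottle where they stand.

Things in the scene. Friction and masses are not known exactly. Their poses are not given: they have to be found in the camera images.
- selector_axis (a point): Point on the selector's turning axis, fixed to the sanitiser, at world height 114 mm. Axes of the sanitiser: z up, +y the way the drawer slides home. The sanitiser is a fixed white box, 194 mm (x) by 160 mm (y), top 96 mm above the worktop; it reaches 80 mm either side of the axis in y, 97 mm in x. Seven black ticks on its top, 65 mm from the axis, mark the positions.
- selector_arm (a point): Middle of the selector's arm, 45 mm out from the axis, world height 127 mm. The black selector is a 36 mm radius disc (top at 114 mm, on a grey plinth of 42 mm radius) with one straight upright arm on it: 14 mm wide, from 18 mm behind the axis to 56 mm out, world height 114 to 140 mm, upright sides. Own +y points outward along the arm.
- selector (a joint): Selector angle in rad, growing clockwise from above. A detent every 0.5236 (30 deg): first position 0 (arm along the sanitiser's -x, towards the robot; stop just beyond), fifth 2.094, seventh 3.142. Starts in one of the first three (rarely balanced between two). About 5 N on the arm, 45 mm out, takes it over a click; past half-way it snaps on by itself into the next position and stays.
- drawer (a joint): Travel of the sanitiser's drawer in m: 0 fully out (as it starts), 0.140 fully home, its front panel then against the housing. Slides with about 2 N of friction and stays where it is left.
- drawer_front (a point): Middle of the outer face of the drawer's white front panel, at world height 45 mm; moves with the drawer. Axes as the sanitiser's; push the panel along +y. The panel is 190 mm wide (x), 12 mm thick, from 6 to 66 mm above the worktop.
- drawer_seat (a point): Centre of the drawer in the plane of its ledges, world height 32 mm; moves with it; axes as the sanitiser's. Steel, open on top, inside 160 mm (x) by 130 mm (y), floor at 12 mm, wall tops at 39 mm; a 15 mm wide ledge along each long (x) wall, top at 32 mm. The front panel's inner face is 70 mm away at -y, the housing's mouth 70 mm at +y while it is out (housing top 96 mm).
- separator_base (a point): Centre of the underside of the separator sheet, a plain aluminium plate 148 mm (own x) by 118 mm (own y) by 4 mm, 0.12 kg, perforated look (the holes are no openings), z up. It fits in the drawer on the ledges with 6 mm to spare on every side, either way round.
- separator_rib (a point): Middle of the sheet's lifting rib, by which it is grasped: an upright bar 90 mm long (own x), 10 mm thick (own y), rising 28 mm from the plate's top; this point is 30 mm from the sheet's centre on its own -y side and 18 mm above its underside. Axes as the sheet's.
- clip_top_mid (a point): Middle, half-way up, of the clip to load, the black hair clip that lies on the worktop to the right of the sanitiser: rigid, 104 mm long (own y), 16 mm wide (own x), 15 mm high (own z, up), 0.03 kg.
- clip_low_a_mid (a point): Middle, half-way up, of the first of two hair clips already in the drawer: 96 mm long (own y), 16 mm wide, 15 mm high, lying on the drawer's floor along its x.
- clip_low_b_mid (a point): The same for the second clip in the drawer.
- timer: Bystander: round twist timer, 62 mm across, 37 mm high, standing on the worktop to the right; origin under its middle. Leave it alone.
- dropper_bottle: Bystander: dropper bottle, 33 mm across, 102 mm high, standing behind the work; origin under its middle. Leave it alone.

How it is judged:
On the way, in this order (a step that is already met when the one before it is completed fails the run):
1. the separator sheet lies flat on the drawer's ledges over the two clips, released (x of separator_base in the frame of drawer_seat between -0.012 and 0.012 m and y of separator_base in the frame of drawer_seat between -0.012 and 0.012 m and z of separator_base in the frame of drawer_seat between -0.004 and 0.004 m and angle between separator_base's own z axis and vertical below 0.05 rad and z of each of clip_low_a_mid, clip_low_b_mid in the frame of drawer_seat below -0.005 m and contact force between the fingers and separator below 0.3 N), for 0.2 s.
2. the third clip lies on the sheet, released (x of separator_base in the frame of drawer_seat between -0.012 and 0.012 m and y of separator_base in the frame of drawer_seat between -0.012 and 0.012 m and z of separator_base in the frame of drawer_seat between -0.004 and 0.004 m and angle between separator_base's own z axis and vertical below 0.05 rad and z of each of clip_low_a_mid, clip_low_b_mid in the frame of drawer_seat below -0.005 m and x of clip_top_mid in the frame of drawer_seat between -0.03 and 0.03 m and y of clip_top_mid in the frame of drawer_seat between -0.055 and 0.055 m and z of clip_top_mid in the frame of drawer_seat between 0.008 and 0.016 m and angle between the y axis of clip_top_mid and the x axis of drawer_seat, either way round below 0.4 rad and contact force between the fingers and clip_top below 0.3 N), for 0.2 s.
3. the drawer is home with both layers in place (x of separator_base in the frame of drawer_seat between -0.012 and 0.012 m and y of separator_base in the frame of drawer_seat between -0.012 and 0.012 m and z of separator_base in the frame of drawer_seat between -0.004 and 0.004 m and angle between separator_base's own z axis and vertical below 0.05 rad and z of each of clip_low_a_mid, clip_low_b_mid in the frame of drawer_seat below -0.005 m and x of clip_top_mid in the frame of drawer_seat between -0.03 and 0.03 m and y of clip_top_mid in the frame of drawer_seat between -0.055 and 0.055 m and z of clip_top_mid in the frame of drawer_seat between 0.008 and 0.016 m and angle between the y axis of clip_top_mid and the x axis of drawer_seat, either way round below 0.4 rad and value of joint drawer above 0.135 m), for 0.2 s.
4. the selector rests in its fifth position (value of joint drawer above 0.135 m and value of joint selector between 1.98 and 2.21 rad), for 0.2 s.
At the end, for the whole second after the job is handed in: Sheet flat on the ledges over both lower clips, within 12 mm of the drawer's centre each way; third clip lying on it (30 mm in x, 55 mm in y, 0.4 rad of the drawer's x); drawer at least 135 mm in; selector at rest in its fifth position (2.094, within 0.11 rad); nothing moving (all of step 4 and x of separator_base in the frame of drawer_seat between -0.012 and 0.012 m and y of separator_base in the frame of drawer_seat between -0.012 and 0.012 m and z of separator_base in the frame of drawer_seat between -0.004 and 0.004 m and angle between separator_base's own z axis and vertical below 0.05 rad and z of each of clip_low_a_mid, clip_low_b_mid in the frame of drawer_seat below -0.005 m and x of clip_top_mid in the frame of drawer_seat between -0.03 and 0.03 m and y of clip_top_mid in the frame of drawer_seat between -0.055 and 0.055 m and z of clip_top_mid in the frame of drawer_seat between 0.008 and 0.016 m and angle between the y axis of clip_top_mid and the x axis of drawer_seat, either way round below 0.4 rad and linear speed of each of separator, clip_top below 0.02 m/s and velocity of joint selector between -0.05 and 0.05 rad/s); the robot touches nothing.
It fails at once if the selector runs past its fifth position (over half a click beyond) (value of joint selector above 2.36 rad).
It fails at once if the timer is pushed more than 20 mm (distance of timer from where it was at the start of the episode above 0.02 m).
It fails at once if the dropper bottle is pushed more than 20 mm or tipped (distance of dropper_bottle from where it was at the start of the episode above 0.02 m or angle between dropper_bottle's own z axis and vertical above 0.3 rad).
It also fails if it takes over 72 s, if anything falls off the work surface, if the arm or the gripper's body presses on something with over 40 N, if the wrist force passes 120 N, or if a joint passes its speed limit or range.

ROBOT

A 6-joint arm with a two-finger parallel gripper is mounted at the origin on a cart in front of the work surface, level with it; the furniture and walls round the work are solid. World frame = base frame: x ahead of the robot, y to its left, z up, the work surface at z = 0. Lengths are in m, angles in rad, forces in N, time in s.
With the tool pointing down it reaches from about 0.35 to 0.85 m from the base axis. Payload 8.1 kg.
Tool frame: the origin (TCP) lies midway between the tips of the shut fingers; the grasp point (between the pads) lies robot.grip_depth behind it (robot.grip_depth is the distance from the TCP to the grasp point, in m); z points along the fingers, y is the line along which they close (so a half turn about z gives the same grasp; the last joint's range is limited). The gripper opens to 93 mm and grips with 3 to 60 N. Pads are 15 mm wide; open, the fingers measure 128 mm over their backs; the gripper's body (75 mm by 188 mm) begins 65 mm behind the grasp point.
Start: joints at [-1.427, 0.13, 1.488, -0, 1.523, -0.085], TCP at [0.136, -0.584, 0.219] pointing down, gripper open.
Joint ranges: [-2.96, 2.96], [-0.89, 2.26], [0.02, 2.5], [-1.34, 4.48], [0, 2.73], [-2.66, 2.66]. Speed limits (rad/s): [2.39, 2.39, 2.79, 3.14, 3.14, 3.14].

INTERFACE

Orientations are given as a rotation vector (axis times angle).
In Python, from plant import robot gives the robot as it stands.
- The arm moves only by the tool carry_out, never from a script. Its argument "rows" is a list of rows, each a list of 6 numbers: the shift along the tool's x, y, z in m, then the turn, a rotation vector about the tool's x, y, z in degrees. A call has 1 to 12 rows; each row is the pose to reach, as a shift and turn from the pose commanded when the call began, along the tool's axes at that moment; what a row does not reach only later rows make up. A row lasts 1/8 s, in which the tool goes at most 62.5 mm and 10.7 degrees, less where a joint would pass 70% of its speed; a pose out of reach is approached as far as the arm can. A call with a gripper value outside its range is refused whole. "jaw" is the closure in counts, from 0 (fully open) to 255 (shut), set as the call begins (left out, the last holds). The fingers move at their own pace and stop on an object; "force" is the grip in N (left out, the last holds). Time passes only in rows, so rows that repeat a pose let the fingers close. It gives the time, the measured TCP pose, the force, the opening and the grip force at its end, in the units of the state.
- robot.read_state(): the state, without advancing time (a new reading comes with each control period).
- robot.read_camera(name): name is "side" or "top"; returns the picture (400x640x3 uint8, red, green, blue); there is no depth.
- robot.camera_model(name): a dict with "fx", "fy", "cx", "cy" (pixels), "R" (3x3) and "t" (3): a world point X has camera coordinates R X + t. Camera axes: x right, y down, z forward; pixel columns grow to the right and rows downward; lengths in m; the calibration is good to about 2 mm. A picture is of the moment at which its call begins. camera_model takes no time and is no camera call.
- robot.close_job(): hands the job in; it is judged then, once.
Trained networks look in the newest picture that a camera, given by its name, has taken for a name from the list of things; names that differ only in an ending like _2 or _b are one class to them, and where a whole thing is asked for, a point or a joint stands for the part that bears it (a point fixed in the world has none). Each returns a list of dicts, best first, with "conf" (0 to 1); they miss things now and then, are a little off and sometimes report something else, mostly with a low value. They report only what shows in the picture. A call takes as long as a camera call.
- robot.outline_of(camera, target): "pixels" (400x640 bool, what is visible of it) and "pixel" ([column, row] in pixels, amid what is visible of it).
The state is a dict: "t": time; "q": joint angles; "dq": joint speeds; "joint_torque": joint torques, N m; "tool_pos": TCP position; "orientation": TCP orientation; "force": force on the tool from outside, world axes, zero at the start; "wrist_torque": the same for the moment, N m; "opening": finger opening in m; "gripper_force": force on a finger pad.
Only numpy, scipy, OpenCV 4.12 (cv2) and the standard library are available. Lean on these libraries where they do the work, as an engineer would, in place of code of your own. Each camera call takes 0.05 s, during which the arm holds its last target. There are 200 camera calls.

## Working session

There is one attempt and no reset: what is moved stays moved. The work goes in short steps, Python scripts to look and compute and a tool call to move; the robot and the scene stay as the last step left them, time stands still between calls to the robot, and variables do not carry over. Pictures are saved under pics/ and viewed, at most 10 in all, crops included, and the job is handed in when it is done.

Besides the shell and the picture viewer there is one more tool, called after "Request:" as name(argument=value, ...), one argument or row to a line, values as JSON. carry_out: Moves the arm, as the interface text tells. Its arguments: {"type":"object","properties":{"rows":{"type":"array"},"jaw":{"type":"number"},"force":{"type":"number"}},"required":["rows"]}

```bash
ls; mkdir -p pics; cat > h.py <<'E'
from plant import robot
import numpy as np, cv2
from scipy.spatial.transform import Rotation as Ro
def save(cam,name,crop=None):
    im=robot.read_camera(cam)
    if crop: a,b,c,d=crop; im=im[b:d,a:c]; im=cv2.resize(im,None,fx=2,fy=2)
    cv2.imwrite('pics/'+name,im[:,:,::-1])
def ray(cam,px,z):
    m=robot.camera_model(cam);R=np.array(m['R']);t=np.array(m['t'])
    d=R.T@np.array([(px[0]-m['cx'])/m['fx'],(px[1]-m['cy'])/m['fy'],1]);o=-R.T@t
    return o+d*(z-o[2])/d[2]
def proj(cam,X):
    m=robot.camera_model(cam);c=np.array(m['R'])@np.array(X)+np.array(m['t'])
    return np.array([m['fx']*c[0]/c[2]+m['cx'],m['fy']*c[1]/c[2]+m['cy']])
def totool(P):
    s=robot.read_state();return Ro.from_rotvec(s['orientation']).as_matrix().T@(np.array(P)-s['tool_pos'])
def rect(pix,cam,z):
    c=cv2.findContours(pix.astype(np.uint8),cv2.RETR_EXTERNAL,cv2.CHAIN_APPROX_NONE)[0]
    c=max(c,key=cv2.contourArea)[:,0,:]
    w=np.array([ray(cam,p,z)[:2] for p in c])
    return cv2.minAreaRect((w*1000).astype(np.float32))
E
python3 - <<'E'
from h import *
np.set_printoptions(precision=3,suppress=True)
s=robot.read_state();print(s['tool_pos'],Ro.from_rotvec(s['orientation']).as_matrix(),s['opening'],robot.grip_depth,s['t'])
for c in('top','side'):
    save(c,c+'0.png');m=robot.camera_model(c);print(c,m, -np.array(m['R']).T@np.array(m['t']))
zz={'separator_rib':.036,'clip_top_mid':.015,'clip_low_a_mid':.027,'drawer_front':.066,'selector_arm':.14,'timer':.037,'dropper_bottle':.1}
for n,z in zz.items():
    for o in robot.outline_of('top',n)[:3]: print(n,o['conf'],o['pixel'],o['pixels'].sum(),ray('top',o['pixel'],z),rect(o['pixels'],'top',z))
E
```

```text
pics
[ 0.136 -0.584  0.218] [[ 0.974  0.227 -0.   ]
 [ 0.227 -0.974  0.002]
 [ 0.    -0.002 -1.   ]] 0.09287999198699716 0.0188 0.0
top {'fx': 394.68398833960407, 'fy': 394.68398833960407, 'cx': 319.74951738003546, 'cy': 202.1075003699134, 'R': array([[-0.029, -0.999,  0.015],
       [-0.983,  0.026, -0.18 ],
       [ 0.179, -0.02 , -0.984]]), 't': array([-0.102,  0.54 ,  1.288])} [ 0.298 -0.091  1.366]
side {'fx': 429.6522178222448, 'fy': 429.6522178222448, 'cx': 319.14252042701526, 'cy': 197.00959099959638, 'R': array([[-0.997, -0.071, -0.018],
       [-0.021,  0.51 , -0.86 ],
       [ 0.07 , -0.857, -0.51 ]]), 't': array([0.537, 0.137, 1.241])} [0.451 1.032 0.761]
separator_rib 0.62 [389.8, 232.1] 1404 [ 0.43  -0.352  0.036] ((425.60015869140625, -351.36090087890625), (114.77896118164062, 147.3587646484375), 78.85961151123047)
clip_top_mid 0.22 [390.1, 231.2] 1456 [ 0.435 -0.357  0.015] ((427.1828308105469, -355.21881103515625), (118.4513931274414, 149.7264862060547), 77.54841613769531)
clip_low_a_mid 0.58 [207.4, 222.6] 358 [0.481 0.266 0.027] ((485.44952392578125, 266.7969360351
[... 485 characters left out ...]
(115.00904846191406, 143.65267944335938), 78.85966491699219)
selector_arm 0.76 [207.2, 222.7] 457 [0.465 0.237 0.14 ] ((468.85235595703125, 238.29965209960938), (89.44418334960938, 65.93877410888672), 88.42784881591797)
timer 0.62 [432.5, 240.5] 216 [ 0.398 -0.494  0.037] ((395.27362060546875, -498.3037414550781), (51.249534606933594, 56.491607666015625), 41.87154006958008)
dropper_bottle 0.56 [207.9, 224.3] 447 [0.465 0.245 0.1  ] ((474.44512939453125, 249.10757446289062), (92.2236099243164, 68.09075164794922), 88.42794036865234)
dropper_bottle 0.39 [302.1, 171.3] 104 [ 0.633 -0.061  0.1  ] ((630.9776611328125, -52.18490219116211), (29.740320205688477, 40.91460037231445), 88.74906921386719)
```

```bash
python3 - <<'E'
import cv2
im=cv2.imread('pics/top0.png')[120:290,170:470]
cv2.imwrite('pics/topc.png',cv2.resize(im,(800,453),interpolation=cv2.INTER_CUBIC))
E
```

```text
(no output)
```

View pics/topc.png

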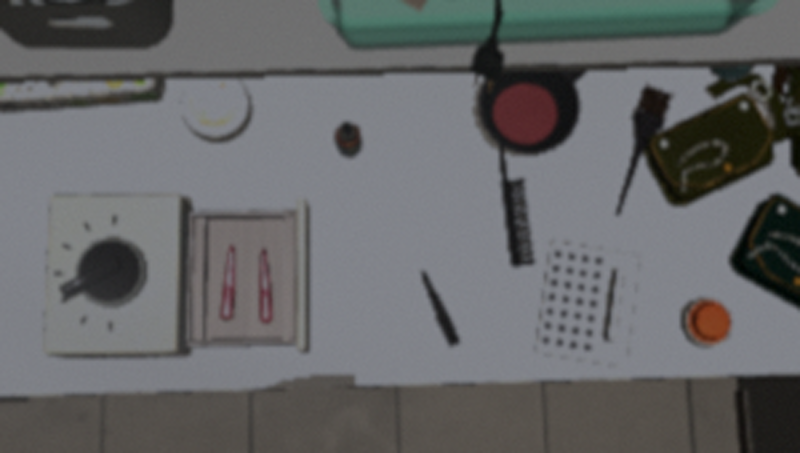

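View pics/side0.png

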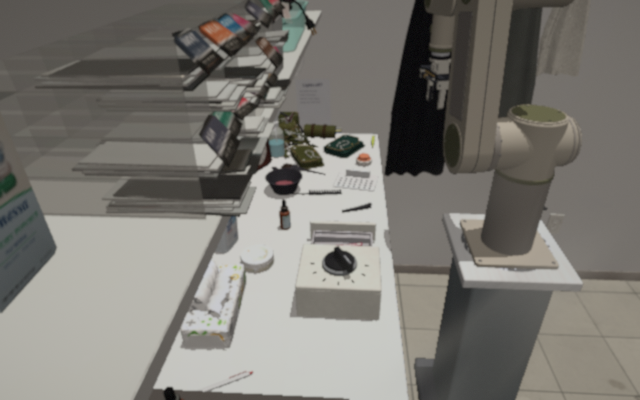

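The top crop shows the housing at crop (115,275), the drawer out to the right with two pink clips, the black clip to load at (440,308), the sheet at (587,300) with its rib to the right, and the orange timer at (708,322). The selector arm points left and slightly down, so it is in about the third position. Next I fit the models to image edges.

```bash
cat >> h.py <<'E'
from scipy.optimize import minimize
def avg(cam,n=4): return np.mean([robot.read_camera(cam).astype(np.float32) for _ in range(n)],0).mean(2)
def rc(cx,cy,w,h,z):
    p=[(cx-w/2,cy-h/2),(cx+w/2,cy-h/2),(cx+w/2,cy+h/2),(cx-w/2,cy+h/2)]
    return [(np.array([*p[i],z]),np.array([*p[(i+1)%4],z])) for i in range(4)]
def world(P,pose):
    c,s=np.cos(pose[2]),np.sin(pose[2]);return np.array([pose[0]+c*P[0]-s*P[1],pose[1]+s*P[0]+c*P[1],P[2]])
def grad(im,sig=1.0):
    g=cv2.GaussianBlur(im,(0,0),sig);return np.hypot(cv2.Sobel(g,cv2.CV_32F,1,0),cv2.Sobel(g,cv2.CV_32F,0,1))
def pts(segs,n=25): return np.array([a+(b-a)*f for a,b in segs for f in np.linspace(.03,.97,n)])
def projs(cam,W):
    m=robot.camera_model(cam);c=W@np.array(m['R']).T+np.array(m['t'])
    return np.stack([m['fx']*c[:,0]/c[:,2]+m['cx'],m['fy']*c[:,1]/c[:,2]+m['cy']],1).astype(np.float32)
def xf(P,pose):
    c,s=np.cos(pose[2]),np.sin(pose[2]);return np.stack([pose[0]+c*P[:,0]-s*P[:,1],pose[1]+s*P[:,0]+c*P[:,1],P[:,2]],1)
def fit(cam,im,segs,p0,span=.012,aspan=.12):
    P=pts(segs);best=None
    sc=np.array([.005,.005,.05])
    for sig in(2.0,1.0):
        G=np.minimum(grad(im,sig),60 if sig==1 else 40)
        f=lambda u:-cv2.remap(G,projs(cam,xf(P,p0+u*sc))[None],None,cv2.INTER_LINEAR).mean()
        if best is None:
            cand=[np.array([a,b,c])/sc for a in np.linspace(-span,span,7) for b in np.linspace(-span,span,7) for c in np.linspace(-aspan,aspan,7)]
            best=min(cand,key=f)
        r=minimize(f,best,method='Nelder-Mead',options=dict(initial_simplex=best+np.vstack([np.zeros(3),np.eye(3)*.8])));best=r.x
    return p0+best*sc,-r.fun
def draw(im,cam,segs,pose,k,off,col):
    for a,b in segs:
        p=[tuple(int(v) for v in (proj(cam,world(e,pose))-off+.5)*k) for e in(a,b)]
        cv2.line(im,*p,col,1)
# sanitiser frame at axis; seat at y=-150 when drawer out
HOUS=rc(0,0,.194,.160,.096)
PANEL=rc(0,-.226,.190,.012,.066)
WALL=rc(0,-.150,.160,.130,.039)
SHEET=rc(0,0,.148,.118,.004)
RIB=rc(0,-.030,.090,.010,.032)
CLIP=rc(0,0,.016,.104,.012)
E
cat > m.py <<'E'
from h import *
np.set_printoptions(precision=4,suppress=True)
im=avg('top');np.save('top.npy',im)
san,f1=fit('top',im,HOUS+PANEL,np.array([.465,.225,0.]),.015)
print('san',san,f1)
sh,f2=fit('top',im,SHEET+RIB,np.array([.43,-.345,0.]),.015,.2);print('sheet',sh,f2)
g=ray('top',[335,235.5],.012);cl,f3=fit('top',im,CLIP,np.array([g[0],g[1],.35]),.012,.2);print('clip',g,cl,f3)
v=cv2.cvtColor(np.clip(im*1.3,0,255).astype(np.uint8),cv2.COLOR_GRAY2BGR)[180:270,180:440];k=3
v=cv2.resize(v,None,fx=k,fy=k,interpolation=cv2.INTER_CUBIC);o=np.array([180,180])
for s,p,c in((HOUS+PANEL,san,(0,0,255)),(WALL,san,(0,255,0)),(SHEET+RIB,sh,(0,0,255)),(CLIP,cl,(0,200,255))): draw(v,'top',s,p,k,o,c)
for i in range(7):
    a=i*np.pi/6;draw(v,'top',[(np.array([-.06*np.cos(a),.06*np.sin(a),.096]),np.array([-.07*np.cos(a),.07*np.sin(a),.096]))],san,k,o,(255,0,0))
a=np.pi/3;draw(v,'top',[(np.array([-.0*np.cos(a),.0*np.sin(a),.14]),np.array([-.056*np.cos(a),.056*np.sin(a),.14]))],san,k,o,(255,255,0))
cv2.imwrite('pics/fit1.png',v)
E
python3 m.py
```

```text
san [ 0.4638  0.2291 -0.105 ] 40.00851058959961
sheet [ 0.4217 -0.3499 -0.1225] 38.610496520996094
clip [ 0.4262 -0.1669  0.012 ] [ 0.4277 -0.1654 -1.1531] 59.87986373901367
```

View pics/fit1.png

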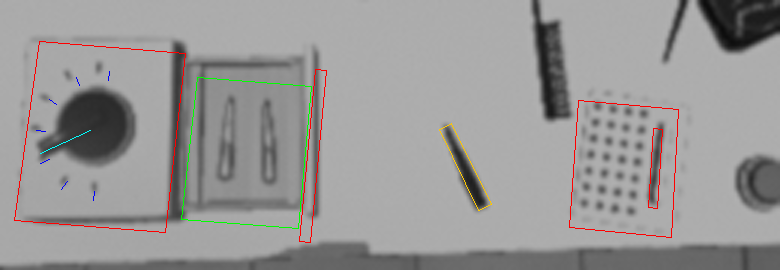

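The housing and sheet fits settled in wrong minima and the clip fit is right. I'll restart the two bad ones from pixel positions.

```bash
python3 - <<'E'
s=open('m.py').read()
s=s.replace("im=avg('top');np.save('top.npy',im)","im=np.load('top.npy')")
s=s.replace("san,f1=fit('top',im,HOUS+PANEL,np.array([.465,.225,0.]),.015)","g=ray('top',[213.7,222.7],.096);print(g);san,f1=fit('top',im,HOUS+PANEL,np.array([g[0],g[1],0.]),.01,.05)")
s=s.replace("sh,f2=fit('top',im,SHEET+RIB,np.array([.43,-.345,0.]),.015,.2)","g=ray('top',[390,234.4],.004);print(g);sh,f2=fit('top',im,SHEET+RIB+RIB,np.array([g[0],g[1],-.15]),.01,.1)")
s=s.replace('fit1','fit2');open('m.py','w').write(s)
E
python3 m.py
```

```text
[0.4703 0.2278 0.096 ]
san [ 0.4668  0.2254 -0.0151] 46.56977844238281
[ 0.4255 -0.3581  0.004 ]
sheet [ 0.4222 -0.3499 -0.1278] 45.38703918457031Traceback (most recent call last):
  File "m.py", line 7, in <module>
    g=ray('top',[335,235.5],.012);cl,f3=fit('top',im,CLIP,np.array([g[0],g[1],.35]),.012,.2);print('clip',g,cl,f3)
                                        ~~~^^^^^^^^^^^^^^^^^^^^^^^^^^^^^^^^^^^^^^^^^^^^^^^^^
  File "h.py", line 45, in fit
    best=min(cand,key=f)
  File "h.py", line 42, in <lambda>
    f=lambda u:-cv2.remap(G,projs(cam,xf(P,p0+u*sc))[None],None,cv2.INTER_LINEAR).mean()
                            ~~~~~^^^^^^^^^^^^^^^^^^^
  File "h.py", line 33, in projs
    m=robot.camera_model(cam);c=W@np.array(m['R']).T+np.array(m['t'])
ValueError: time passes only in moves, steps and waits
```

```bash
python3 - <<'E'
s=open('h.py').read()
s=s.replace("robot.camera_model(cam)","cm(cam)").replace("def save","import functools\n@functools.lru_cache\ndef cm(c): return robot.camera_model(c)\ndef save",1)
open('h.py','w').write(s)
s=open('m.py').read()
s=s.replace("cv2.imwrite","o=robot.outline_of('top','separator_rib')[0];print(rect(o['pixels'],'top',.004))\ncv2.imwrite")
open('m.py','w').write(s)
E
python3 m.py
```

```text
[0.4703 0.2278 0.096 ]
san [ 0.4668  0.2254 -0.0151] 46.56977844238281
[ 0.4255 -0.3581  0.004 ]
sheet [ 0.4222 -0.3499 -0.1278] 45.38703918457031
clip [ 0.4262 -0.1669  0.012 ] [ 0.4277 -0.1654 -1.1531] 59.87986373901367
((428.8539123535156, -359.65850830078125), (121.0304946899414, 150.55755615234375), 78.62442779541016)
```

View pics/fit2.png

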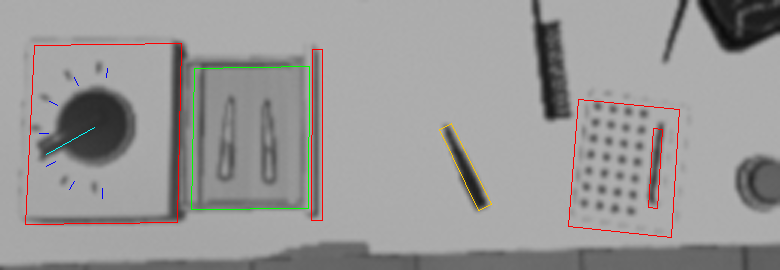

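```bash
cat > m2.py <<'E'
from h import *
np.set_printoptions(precision=4,suppress=True)
im=np.load('top.npy')
a=np.arange(7)*np.pi/6
T=np.array([[-r*np.cos(x),r*np.sin(x),.096] for x in a for r in(.062,.065,.068)])
B=cv2.GaussianBlur(im,(0,0),.8)
p0=np.array([.472,.2335,-.01]);sc=np.array([.004,.004,.03])
f=lambda u:cv2.remap(B,projs('top',xf(T,p0+u*sc))[None],None,cv2.INTER_CUBIC).mean()
c=[np.array(x)/sc for x in __import__('itertools').product(np.linspace(-.006,.006,7),np.linspace(-.006,.006,7),np.linspace(-.06,.06,5))]
b=min(c,key=f);r=minimize(f,b,method='Nelder-Mead');tk=p0+r.x*sc;print('ticks',tk,r.fun)
for nm,S in(('hous',HOUS),('panel',PANEL),('both',HOUS+PANEL)): print(nm,fit('top',im,S,tk.copy(),.004,.02))
san=tk
sh=np.array([.4289,-.3597,-.199])
print('sheetfit',fit('top',im,SHEET,sh,.003,.02),world(np.array([0,-.03,.022]),sh))
v=cv2.cvtColor(np.clip(im*1.3,0,255).astype(np.uint8),cv2.COLOR_GRAY2BGR)[180:270,180:440];k=3
v=cv2.resize(v,None,fx=k,fy=k,interpolation=cv2.INTER_CUBIC);o=np.array([180,180])
for s,p,c in((HOUS+PANEL,san,(0,0,255)),(WALL,san,(0,255,0)),(SHEET+RIB,sh,(0,0,255))): draw(v,'top',s,p,k,o,c)
for x in np.arange(7)*np.pi/6: draw(v,'top',[(np.array([-.06*np.cos(x),.06*np.sin(x),.096]),np.array([-.07*np.cos(x),.07*np.sin(x),.096]))],san,k,o,(255,0,0))
x=np.pi/3;draw(v,'top',[(np.array([0,0,.14]),np.array([-.056*np.cos(x),.056*np.sin(x),.14]))],san,k,o,(255,255,0))
cv2.imwrite('pics/fit3.png',v)
E
python3 m2.py
```

```text
ticks [ 0.4741  0.2335 -0.01  ] 102.9677734375
hous (array([ 0.477 ,  0.2365, -0.0189]), np.float64(39.65153884887695))
panel (array([ 0.4684,  0.2264, -0.0223]), np.float64(57.508243560791016))
both (array([ 0.4742,  0.2248, -0.0345]), np.float64(44.95758819580078))
sheetfit (array([ 0.4015, -0.3591, -0.0294]), np.float64(36.355133056640625)) [ 0.423  -0.3891  0.022 ]
```

View pics/fit3.png

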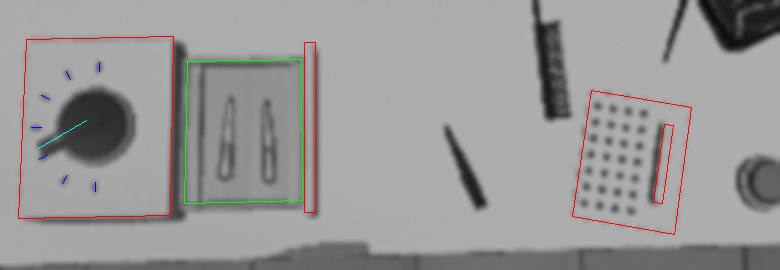

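Fit 3 matches: the ticks sit on the blue marks and the arm on the 60° line, so the selector is in its third position. The sheet and rib overlays also fit. I'll approach the rib now.

```bash
python3 - <<'E'
from h import *
np.set_printoptions(precision=4,suppress=True)
print(totool([.4225,-.389,.10]),robot.read_state()['t'])
E
```

```text
[ 0.3232 -0.1253  0.1187] 0.7
```

Request:
carry_out(
  rows=[
    [0.05,-0.02,0.01,0,0,4],
    [0.1,-0.04,0.02,0,0,8],
    [0.15,-0.06,0.03,0,0,12],
    [0.2,-0.08,0.05,0,0,16],
    [0.25,-0.1,0.07,0,0,20],
    [0.29,-0.115,0.095,0,0,24.5],
    [0.323,-0.125,0.118,0,0,24.5],
    [0.323,-0.125,0.118,0,0,24.5],
    [0.323,-0.125,0.118,0,0,24.5],
  ],
  jaw=150,
  force=25,
)

```text
t: 1.82
tool_pos: [0.4222, -0.3898, 0.1011]
orientation: [3.126, -0.311, -0.0]
force: [0.1, -0.0, 0.5]
opening: 0.0383
gripper_force: 0.0
```

```bash
python3 - <<'E'
from h import *
np.set_printoptions(precision=4,suppress=True)
s=robot.read_state();print(s['tool_pos'],Ro.from_rotvec(s['orientation']).as_matrix()[:,0],s['opening'],s['t'],s['force'])
a=robot.read_camera('top')[200:280,350:450];b=robot.read_camera('side')[120:220,310:410]
a=cv2.resize(a,(400,320),interpolation=2);b=cv2.resize(b,(400,400),interpolation=2)
v=np.zeros((400,800,3),np.uint8);v[:320,:400]=a;v[:,400:]=b
cv2.imwrite('pics/g1.png',v[:,:,::-1])
E
```

```text
[ 0.4222 -0.3898  0.1011] [ 0.9804 -0.197  -0.    ] 0.038310532104036614 1.825 [ 0.0817 -0.0379  0.5142]
```

View pics/g1.png

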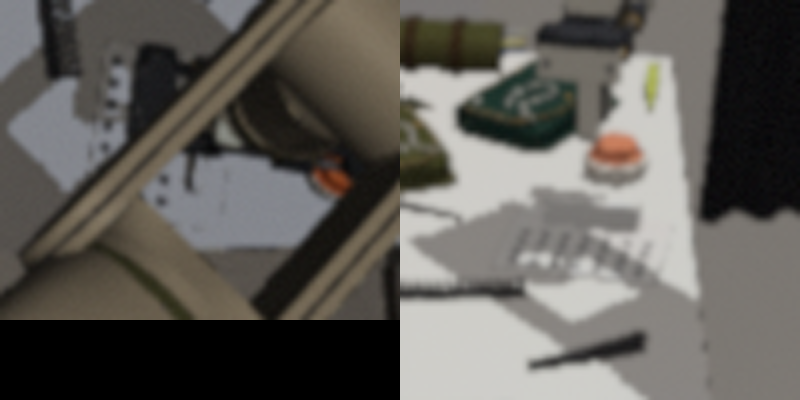

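The side view shows the fingers above the rib, clear of the orange timer at (615,155). The ±14 mm margin is ample, so I descend.

Request:
carry_out(
  rows=[
    [0,0,0.03,0,0,0],
    [0,0,0.055,0,0,0],
    [0,0,0.075,0,0,0],
    [0,0,0.09,0,0,0],
    [0,0,0.09,0,0,0],
  ],
)

```text
t: 2.55
tool_pos: [0.4215, -0.3889, 0.0096]
orientation: [-3.125, 0.312, 0.002]
force: [-0.7, -0.8, 0.4]
opening: 0.0383
gripper_force: 0.0
```

Request:
carry_out(
  rows=[
    [0,0,0,0,0,0],
    [0,0,0,0,0,0],
    [0,0,0,0,0,0],
    [0,0,0,0,0,0],
    [0,0,0,0,0,0],
    [0,0,0,0,0,0],
  ],
  jaw=255,
  force=30,
)

```text
t: 3.3
tool_pos: [0.4227, -0.3897, 0.0113]
orientation: [3.125, -0.312, 0.001]
force: [-0.9, 1.0, 4.8]
opening: 0.0097
gripper_force: 30.0
```

Request:
carry_out(
  rows=[
    [0,0,-0.02,0,0,0],
    [0,0,-0.06,0,0,0],
    [0,0,-0.11,0,0,0],
    [-0.003,-0.03,-0.14,0,0,0],
    [-0.008,-0.08,-0.14,0,0,-1],
    [-0.013,-0.13,-0.14,0,0,-2.5],
    [-0.017,-0.18,-0.14,0,0,-4],
    [-0.022,-0.23,-0.14,0,0,-5.5],
    [-0.027,-0.28,-0.14,0,0,-7],
    [-0.031,-0.33,-0.14,0,0,-8.5],
    [-0.036,-0.38,-0.14,0,0,-10],
    [-0.039,-0.42,-0.14,0,0,-10.8],
  ],
)

```text
t: 4.8
tool_pos: [0.4669, 0.032, 0.1517]
orientation: [-3.141, 0.014, -0.001]
force: [0.4, 0.4, -0.5]
opening: 0.0098
gripper_force: 30.0
```

```bash
python3 - <<'E'
from h import *
np.set_printoptions(precision=4,suppress=True)
s=robot.read_state();print(s['tool_pos'],Ro.from_rotvec(s['orientation']).as_matrix(),s['opening'],s['t'],s['force'],totool([.4697,.0535,.10]))
a=robot.read_camera('top')[180:270,210:330];b=robot.read_camera('side')[200:330,280:410]
a=cv2.resize(a,(400,300),interpolation=2);b=cv2.resize(b,(400,400),interpolation=2)
v=np.zeros((400,800,3),np.uint8);v[:300,:400]=a;v[:,400:]=b
cv2.imwrite('pics/g2.png',v[:,:,::-1])
E
```

```text
[0.4669 0.032  0.1517] [[ 1.     -0.0089  0.001 ]
 [-0.0089 -1.      0.0001]
 [ 0.0009 -0.0001 -1.    ]] 0.009798001684787694 4.8 [ 0.434   0.3523 -0.522 ] [ 0.0025 -0.0215  0.0517]
```

View pics/g2.png

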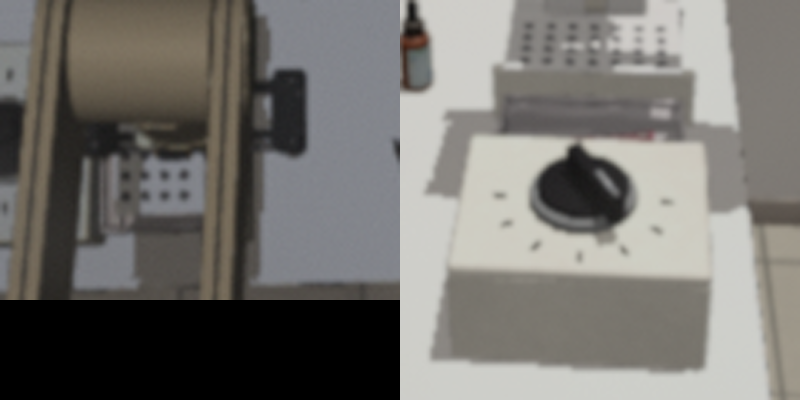

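```bash
python3 - <<'E'
from h import *
np.set_printoptions(precision=4,suppress=True)
for n,z in(('separator_rib',.142),):
    for o in robot.outline_of('side',n)[:2]:
        P=o['pixels'];print(n,o['conf'],P.sum(),o['pixel'])
        ys,xs=np.nonzero(P);print(xs.min(),xs.max(),ys.min(),ys.max())
        for r in range(ys.min(),ys.max()+1,3):
            c=xs[ys==r];print(r,ray('side',[c.min()-.5,r],z),ray('side',[c.max()+.5,r],z))
for n in('drawer_front',):
    o=robot.outline_of('side',n)[0];P=o['pixels'];ys,xs=np.nonzero(P);print(o['conf'],P.sum())
    for r in range(ys.min(),ys.max()+1,3):
        c=xs[ys==r];print(r,c.min(),c.max(),ray('side',[c.min()-.5,r],.066),ray('side',[c.max()+.5,r],.066))
san=np.array([.4715,.2335,-.01])
for X in([.097,.08,.096],[-.097,.08,.096],[-.097,-.08,.096],[.097,-.08,.096],[.095,-.22,.066],[-.095,-.22,.066]): print(X,proj('side',world(np.array(X),san)))
im=avg('side',2)
cv2.imwrite('pics/side_s.png',im)
print([ (n,o['conf'],o['pixel']) for n in('clip_low_a_mid',) for o in robot.outline_of('side',n)])
E
```

```text
separator_rib 0.92 1445 [343.9, 210.9]
314 371 195 224
195 [ 0.5139 -0.0196  0.142 ] [ 0.4459 -0.0223  0.142 ]
198 [ 0.5186 -0.0027  0.142 ] [ 0.4206 -0.0067  0.142 ]
201 [0.5426 0.0145 0.142 ] [0.3932 0.0084 0.142 ]
204 [0.5414 0.0304 0.142 ] [0.3937 0.0242 0.142 ]
207 [0.5429 0.046  0.142 ] [0.3942 0.0397 0.142 ]
210 [0.5418 0.0611 0.142 ] [0.3947 0.0549 0.142 ]
213 [0.5432 0.0761 0.142 ] [0.3925 0.0696 0.142 ]
216 [0.5421 0.0905 0.142 ] [0.393  0.0841 0.142 ]
219 [0.5409 0.1047 0.142 ] [0.3935 0.0982 0.142 ]
222 [0.5372 0.1185 0.142 ] [0.3939 0.1121 0.142 ]
0.65 1280
222 312 314 [0.5593 0.0068 0.066 ] [0.5507 0.0064 0.066 ]
225 311 375 [0.5609 0.0222 0.066 ] [0.376  0.0139 0.066 ]
228 311 375 [0.5595 0.0371 0.066 ] [0.3767 0.0289 0.066 ]
231 312 375 [0.5554 0.0516 0.066 ] [0.3773 0.0435 0.066 ]
234 312 375 [0.5542 0.0659 0.066 ] [0.3778 0.0578 0.066 ]
237 312 375 [0.553  0.0799 0.066 ] [0.3784 0.0718 0.066 ]
240 313 374 [0.5491 0.0935 0.066 ] [0.3817 0.0857 0.066 ]
243 313 372 [0.5479 0.107  0.066 ] [0.3875 0.0995 0.066 ]
246 366 370 [0.4065 0.1136 0.066 ] [0.3933 0.1129 0.066 ]
[0.097, 0.08, 0.096] [294.9324 287.1202]
[-0.097, 0.08, 0.096] [382.1167 290.8469]
[-0.097, -0.08, 0.096] [379.3073 246.7027]
[0.097, -0.08, 0.096] [303.0134 244.0548]
[0.095, -0.22, 0.066] [309.6082 223.0757]
[-0.095, -0.22, 0.066] [376.126  225.1233]
[('clip_low_a_mid', 0.44, [361.3, 246.1])][ WARN:0@1.439] global loadsave.cpp:1063 imwrite_ Unsupported depth image for selected encoder is fallbacked to CV_8U.
```

Request:
carry_out(
  rows=[
    [0.002,-0.015,0,0,0,0],
    [0.002,-0.0215,0.02,0,0,0],
    [0.002,-0.0215,0.05,0,0,0],
    [0.002,-0.0215,0.075,0,0,0],
    [0.002,-0.0215,0.09,0,0,0],
    [0.002,-0.0215,0.097,0,0,0],
    [0.002,-0.0215,0.102,0,0,0],
    [0.002,-0.0215,0.105,0,0,0],
    [0.002,-0.0215,0.107,0,0,0],
    [0.002,-0.0215,0.107,0,0,0],
  ],
)

```text
t: 6.4
tool_pos: [0.4694, 0.0515, 0.0439]
orientation: [-3.142, 0.016, -0.001]
force: [0.5, 0.2, 0.8]
opening: 0.0099
gripper_force: 30.0
```

Request:
carry_out(
  rows=[
    [0,0,0.001,0,0,0],
    [0,0,0.002,0,0,0],
    [0,0,0.002,0,0,0],
  ],
)

```text
t: 6.78
tool_pos: [0.4697, 0.0515, 0.0432]
orientation: [3.141, -0.016, 0.001]
force: [-7.2, -1.5, 13.5]
opening: 0.0097
gripper_force: 30.0
```

Request:
carry_out(
  rows=[
    [0,0,0,0,0,0],
    [0,0,0,0,0,0],
    [0,0,0,0,0,0],
    [0,0,0,0,0,0],
    [0,0,-0.01,0,0,0],
    [0,0,-0.04,0,0,0],
    [0,0,-0.08,0,0,0],
    [0,0,-0.11,0,0,0],
  ],
  jaw=178,
)

```text
t: 7.78
tool_pos: [0.4699, 0.0515, 0.1542]
orientation: [3.142, -0.016, 0.003]
force: [0.1, -0.1, 0.6]
opening: 0.028
gripper_force: 0.0
```

Request:
carry_out(
  rows=[
    [-0.008,0.04,0,0,0,-4],
    [-0.016,0.08,0,0,0,-8],
    [-0.024,0.12,0,0,0,-12],
    [-0.032,0.16,0.01,0,0,-16],
    [-0.038,0.2,0.03,0,0,-20],
    [-0.04,0.217,0.05,0,0,-24.5],
    [-0.04,0.217,0.06,0,0,-24.5],
    [-0.04,0.217,0.06,0,0,-24.5],
  ],
  jaw=120,
)

```text
t: 8.78
tool_pos: [0.4267, -0.1642, 0.0914]
orientation: [-3.073, -0.648, 0.001]
force: [-0.2, 0.1, 0.4]
opening: 0.0492
gripper_force: 0.0
```

```bash
python3 - <<'E'
from h import *
np.set_printoptions(precision=4,suppress=True)
s=robot.read_state();R=Ro.from_rotvec(s['orientation']).as_matrix();print(s['tool_pos'],R[:,0],s['opening'],s['t'],s['force'])
a=robot.read_camera('top')[180:270,180:380];b=robot.read_camera('side')[180:280,290:390]
a=cv2.resize(a,(400,180),interpolation=2);b=cv2.resize(b,(400,400),interpolation=2)
v=np.zeros((400,800,3),np.uint8);v[:180,:400]=a;v[:,400:]=b
for o in robot.outline_of('side','clip_top_mid')[:2]:
    P=o['pixels'];w=rect(P,'side',.008);print(o['conf'],P.sum(),o['pixel'],w)
for X in ([.148/2,.059,.036],[-.074,.059,.036],[-.074,-.059,.036],[.074,-.059,.036]):
    w=world(np.array(X),np.array([.470,.0835,-.01]));print(proj('side',w));p=(proj('side',w)-[290,180])*4+[400,0]
    cv2.circle(v,tuple(int(q) for q in p),3,(255,0,0),1)
cv2.imwrite('pics/g3.png',v[:,:,::-1])
E
```

```text
[ 0.4267 -0.1642  0.0914] [ 0.9149  0.4037 -0.0006] 0.04917167177822519 8.775 [-0.1572  0.0757  0.4003]
[312.9491 260.0406]
[369.0944 262.1515]
[368.3348 235.7431]
[316.7715 234.0534]
```

View pics/g3.png

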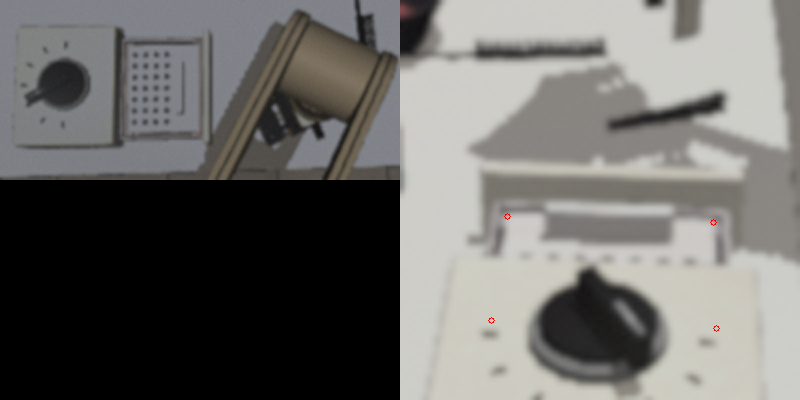

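The sheet is seated in the drawer, with its rim visible evenly all round in the top view. The clip at side crop (608,125)–(725,100) sits below the gripper, so I grasp it.

Request:
carry_out(
  rows=[
    [0,0,0.03,0,0,0],
    [0,0,0.06,0,0,0],
    [0,0,0.078,0,0,0],
    [0,0,0.085,0,0,0],
    [0,0,0.0875,0,0,0],
    [0,0,0.0875,0,0,0],
  ],
)

```text
t: 9.68
tool_pos: [0.4278, -0.1652, 0.005]
orientation: [3.073, 0.651, 0.002]
force: [-0.6, 0.6, 0.1]
opening: 0.0492
gripper_force: 0.0
```

Request:
carry_out(
  rows=[
    [0,0,0,0,0,0],
    [0,0,0,0,0,0],
    [0,0,0,0,0,0],
    [0,0,0,0,0,0],
    [0,0,0,0,0,0],
    [0,0,0,0,0,0],
  ],
  jaw=255,
  force=15,
)

```text
t: 10.42
tool_pos: [0.4271, -0.1651, 0.0042]
orientation: [3.073, 0.651, -0.0]
force: [-1.4, 0.5, 0.6]
opening: 0.013
gripper_force: 14.9
```

Request:
carry_out(
  rows=[
    [0,0,-0.03,0,0,0],
    [0,0,-0.08,0,0,0],
    [0,0,-0.12,0,0,0],
    [0.03,-0.045,-0.13,0,0,5],
    [0.06,-0.09,-0.13,0,0,10],
    [0.09,-0.135,-0.13,0,0,15],
    [0.12,-0.185,-0.13,0,0,20],
    [0.138,-0.213,-0.13,0,0,24.5],
    [0.145,-0.2235,-0.13,0,0,24.5],
    [0.145,-0.2235,-0.13,0,0,24.5],
  ],
)

```text
t: 11.68
tool_pos: [0.4689, 0.0982, 0.1339]
orientation: [3.141, -0.012, -0.001]
force: [0.0, -0.6, -1.1]
opening: 0.0127
gripper_force: 14.9
```

```bash
python3 - <<'E'
from h import *
np.set_printoptions(precision=4,suppress=True)
s=robot.read_state();R=Ro.from_rotvec(s['orientation']).as_matrix();print(s['tool_pos'],R[:,0],s['opening'],s['t'],s['force'],s['gripper_force'])
b=robot.read_camera('side')[180:280,290:390]
for o in robot.outline_of('side','clip_top_mid')[:2]:
    print(o['conf'],o['pixels'].sum(),o['pixel'],rect(o['pixels'],'side',.138))
cv2.imwrite('pics/g4.png',cv2.resize(b,(500,500),interpolation=2)[:,:,::-1])
E
```

```text
[0.4689 0.0982 0.1339] [ 1.     -0.0076 -0.0005] 0.012743490529772685 11.675 [ 0.0126 -0.6154 -1.1182] 14.914568538971231
0.44 191 [347.5, 217.8] ((438.3029479980469, 98.73149108886719), (42.68446731567383, 28.001914978027344), 2.545534133911133)
```

View pics/g4.png

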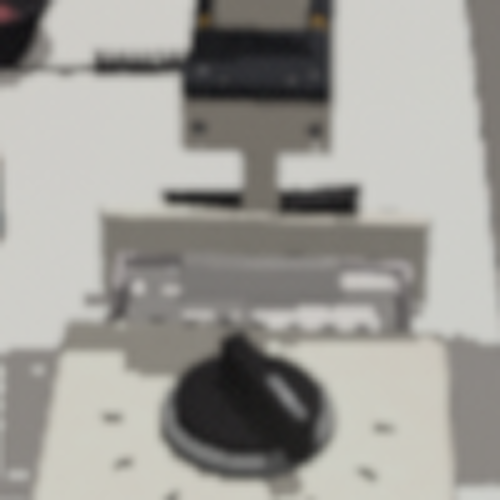

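The clip (163–360, row ~198) is held level and centred on the finger at column 262. I lower and release it.

Request:
carry_out(
  rows=[
    [0,0,0.03,0,0,0],
    [0,0,0.06,0,0,0],
    [0,0,0.08,0,0,0],
    [0,0,0.088,0,0,0],
    [0,0,0.091,0,0,0],
    [0,0,0.093,0,0,0],
    [0,0,0.093,0,0,0],
    [0,0,0.093,0,0,0],
  ],
)

```text
t: 12.78
tool_pos: [0.4695, 0.0981, 0.0418]
orientation: [-3.141, 0.016, -0.002]
force: [0.2, 0.2, -0.5]
opening: 0.013
gripper_force: 14.9
```

Request:
carry_out(
  rows=[
    [0,0,0,0,0,0],
    [0,0,0,0,0,0],
    [0,0,0,0,0,0],
    [0,0,0,0,0,0],
    [0,0,-0.01,0,0,0],
    [0,0,-0.04,0,0,0],
    [0,0,-0.08,0,0,0],
    [0,0,-0.1,0,0,0],
    [0,0,-0.1,0,0,0],
  ],
  jaw=168,
)

```text
t: 13.9
tool_pos: [0.4707, 0.0982, 0.1438]
orientation: [-3.141, 0.016, -0.007]
force: [0.1, -0.2, 0.3]
opening: 0.0317
gripper_force: 0.0
```

```bash
python3 - <<'E'
from h import *
np.set_printoptions(precision=4,suppress=True)
s=robot.read_state();print(s['q'])
a=robot.read_camera('top')[180:270,180:330];b=robot.read_camera('side')[180:280,290:390]
a=cv2.resize(a,(400,240),interpolation=2);b=cv2.resize(b,(400,400),interpolation=2)
v=np.zeros((400,800,3),np.uint8);v[:240,:400]=a;v[:,400:]=b
cv2.imwrite('pics/g5.png',v[:,:,::-1])
E
```

```text
[ 0.099  -0.1537  1.9082  0.      1.3824  1.6801]
```

Request:
carry_out(
  rows=[
    [0,0.04,0,0,0,0],
    [0,0.09,0,0,0,0],
    [0,0.14,0,0,0,0],
    [0,0.16,0,0,0,0],
    [0,0.16,0,0,0,0],
  ],
  jaw=255,
)

```text
t: 14.62
tool_pos: [0.4663, -0.063, 0.1396]
orientation: [-3.141, 0.02, 0.004]
force: [-0.2, 0.1, 0.2]
opening: 0.0006
gripper_force: 0.0
```

Request:
carry_out(
  rows=[
    [0,0,0,0,0,-10],
    [0,0,0,0,0,-20],
    [0,0,0,0,0,-30],
    [0,0,0,0,0,-40],
    [0,0,0,0,0,-50],
    [0,0,0.02,0,0,-60],
    [0,0,0.05,0,0,-70],
    [0,0,0.08,0,0,-80],
    [0,0,0.1,0,0,-90],
    [0,0,0.1,0,0,-90],
  ],
)

```text
t: 15.88
tool_pos: [0.465, -0.0604, 0.0386]
orientation: [-2.23, -2.206, 0.004]
force: [-0.3, -0.5, 1.1]
opening: 0.0006
gripper_force: 0.0
```

```bash
python3 - <<'E'
from h import *
np.set_printoptions(precision=4,suppress=True)
s=robot.read_state();R=Ro.from_rotvec(s['orientation']).as_matrix();print(s['tool_pos'],R,s['q'])
a=robot.read_camera('top')[180:270,180:330];b=robot.read_camera('side')[180:280,290:390]
a=cv2.resize(a,(400,240),interpolation=2);b=cv2.resize(b,(400,400),interpolation=2)
v=np.zeros((400,800,3),np.uint8);v[:240,:400]=a;v[:,400:]=b
cv2.imwrite('pics/g5.png',v[:,:,::-1])
E
```

```text
[ 0.465  -0.0604  0.0386] [[ 0.0104  0.9999 -0.0053]
 [ 0.9999 -0.0104  0.0016]
 [ 0.0015 -0.0053 -1.    ]] [-0.2388 -0.05    2.0177  0.0003  1.1794 -0.2285]
```

View pics/g5.png

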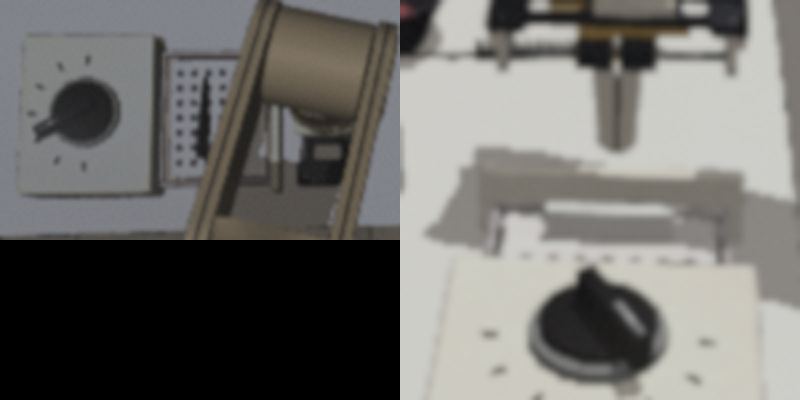

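The clip lies on the sheet along the drawer's x, at top crop (205,115). Next I push the drawer.

Request:
carry_out(
  rows=[
    [0.03,0,0,0,0,0],
    [0.045,0,0,0,0,0],
    [0.052,0,0,0,0,0],
    [0.057,0,0,0,0,0],
    [0.063,0,0,0,0,0],
    [0.07,0,0,0,0,0],
    [0.08,0,0,0,0,0],
    [0.09,0,0,0,0,0],
    [0.1,0,0,0,0,0],
    [0.11,0,0,0,0,0],
    [0.12,0,0,0,0,0],
    [0.125,0,0,0,0,0],
  ],
)

```text
t: 17.48
tool_pos: [0.4684, 0.0639, 0.041]
orientation: [-2.232, -2.21, 0.0]
force: [0.8, -1.5, 1.6]
opening: 0.0003
gripper_force: 0.9
```

Request:
carry_out(
  rows=[
    [0.007,0,0,0,0,0],
    [0.016,0,0,0,0,0],
    [0.026,0,0,0,0,0],
    [0.036,0,0,0,0,0],
    [0.045,0,0,0,0,0],
    [0.052,0,0,0,0,0],
    [0.057,0,0,0,0,0],
    [0.061,0,0,0,0,0],
    [0.064,0,0,0,0,0],
    [0.067,0,0,0,0,0],
    [0.069,0,0,0,0,0],
    [0.07,0,0,0,0,0],
  ],
)

```text
t: 18.98
tool_pos: [0.4693, 0.1317, 0.0411]
orientation: [2.232, 2.209, -0.004]
force: [-0.5, -13.1, 3.2]
opening: 0.0004
gripper_force: 6.3
```

Request:
carry_out(
  rows=[
    [0.001,0,0,0,0,0],
    [0.002,0,0,0,0,0],
    [0.002,0,0,0,0,0],
  ],
)

```text
t: 19.35
tool_pos: [0.4693, 0.1317, 0.0411]
orientation: [2.231, 2.207, -0.007]
force: [-1.5, -19.7, 5.0]
opening: 0.0007
gripper_force: 9.8
```

Request:
carry_out(
  rows=[
    [-0.01,0,0,0,0,0],
    [-0.04,0,0,0,0,0],
    [-0.07,0,-0.02,0,0,0],
    [-0.08,0,-0.07,0,0,0],
    [-0.08,0,-0.12,0,0,0],
    [-0.08,0,-0.15,0,0,0],
  ],
)

```text
t: 20.1
tool_pos: [0.4697, 0.0551, 0.1943]
orientation: [2.232, 2.208, 0.005]
force: [0.3, 0.6, 0.3]
opening: 0.0005
gripper_force: 0.0
```

```bash
python3 - <<'E'
from h import *
np.set_printoptions(precision=4,suppress=True)
s=robot.read_state();R=Ro.from_rotvec(s['orientation']).as_matrix();print(s['tool_pos'],R,s['q'])
san=np.array([.4715,.2335,-.01])
a=robot.read_camera('top')[180:270,180:330];b=robot.read_camera('side')[180:310,270:400]
a=cv2.resize(a,(400,240),interpolation=2);b=cv2.resize(b,(400,400),interpolation=2)
v=np.zeros((400,800,3),np.uint8);v[:240,:400]=a;v[:,400:]=b
for x in (0,-.04,-.08,-.092,): 
    p=(proj('side',world(np.array([.0,x,.096 if x>-.085 else .066]),san))-[270,180])*400/130+[400,0];cv2.circle(v,tuple(int(q) for q in p),3,(255,0,0),1)
cv2.imwrite('pics/g6.png',v[:,:,::-1])
E
```

```text
[0.4697 0.0551 0.1943] [[ 0.0107  0.9999  0.0038]
 [ 0.9999 -0.0107  0.0009]
 [ 0.0009  0.0038 -1.    ]] [ 0.0076 -0.2124  1.8659  0.0009  1.4842  0.0182]
```

View pics/g6.png

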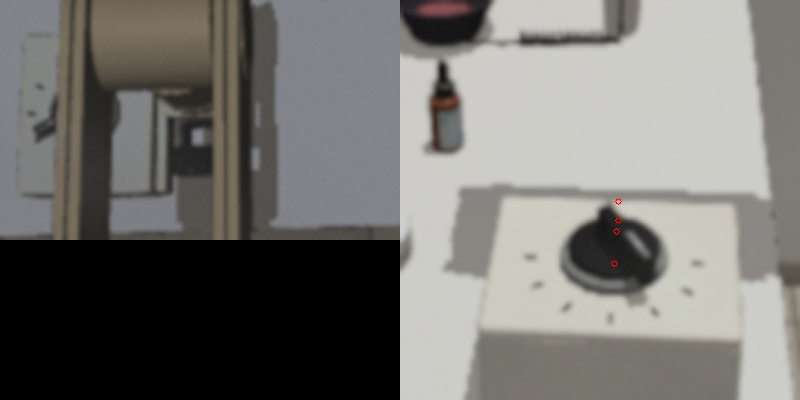

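The drawer is home: no panel stands out at the far edge of the housing, and it took 20 N without moving. I'll compute the selector sweep.

```bash
cat > sw.py <<'E'
from h import *
import sys
np.set_printoptions(precision=4,suppress=True)
san=np.array([.4715,.232,-.01])
def fp(th,z=.120,off=.0145):
    th=np.radians(th);c,s=np.cos(th),np.sin(th)
    return world(np.array([-.045*c-off*s,.045*s-off*c,z]),san), np.pi/2-th-.01
def rel(P,yaw,P0,y0):
    d=P-P0;c,s=np.cos(y0),np.sin(y0)
    return np.round([c*d[0]+s*d[1],s*d[0]-c*d[1],-d[2],np.degrees(y0-yaw)],4)
E
python3 - <<'E'
from sw import *
s=robot.read_state();R=Ro.from_rotvec(s['orientation']).as_matrix()
P0=s['tool_pos'];y0=np.arctan2(R[1,0],R[0,0])
P,y=fp(35,.19);print('to start',P,y,rel(P,y,P0,y0))
P0,y0=fp(35)
for t in range(40,112,4): print(t,rel(*fp(t),P0,y0))
E
```

```text
to start [0.4265 0.2464 0.19  ] 0.9499310885968812 [ 0.1906 -0.0467  0.0058 34.9853]
40 [ 0.004  -0.0011 -0.      5.    ]
44 [ 0.0072 -0.0017 -0.      9.    ]
48 [ 0.0105 -0.0021 -0.     13.    ]
52 [ 0.0138 -0.0023 -0.     17.    ]
56 [ 0.0171 -0.0022 -0.     21.    ]
60 [ 0.0204 -0.0019 -0.     25.    ]
64 [ 0.0236 -0.0014 -0.     29.    ]
68 [ 0.0268 -0.0006 -0.     33.    ]
72 [ 0.03    0.0003 -0.     37.    ]
76 [ 0.0331  0.0015 -0.     41.    ]
80 [ 0.0361  0.0029 -0.     45.    ]
84 [ 0.0389  0.0045 -0.     49.    ]
88 [ 0.0417  0.0063 -0.     53.    ]
92 [ 0.0443  0.0083 -0.     57.    ]
96 [ 0.0468  0.0105 -0.     61.    ]
100 [ 0.0492  0.0128 -0.     65.    ]
104 [ 0.0513  0.0153 -0.     69.    ]
108 [ 0.0533  0.018  -0.     73.    ]
```

Request:
carry_out(
  rows=[
    [0.04,-0.01,0,0,0,8],
    [0.08,-0.02,0,0,0,17],
    [0.12,-0.03,0,0,0,26],
    [0.16,-0.04,0,0,0,35],
    [0.19,-0.0465,0.005,0,0,35],
    [0.1905,-0.0465,0.005,0,0,35],
    [0.1905,-0.0465,0.03,0,0,35],
    [0.1905,-0.0465,0.06,0,0,35],
    [0.1905,-0.0465,0.075,0,0,35],
    [0.1905,-0.0465,0.075,0,0,35],
    [0.1905,-0.0465,0.075,0,0,35],
  ],
)

```text
t: 21.58
tool_pos: [0.4248, 0.2461, 0.1172]
orientation: [2.794, 1.436, 0.002]
force: [-0.1, 0.7, 0.3]
opening: 0.0
gripper_force: 0.0
```

Request:
carry_out(
  rows=[
    [0.004,-0.001,0,0,0,5],
    [0.0072,-0.0017,0,0,0,9],
    [0.0105,-0.0021,0,0,0,13],
    [0.0138,-0.0023,0,0,0,17],
    [0.0171,-0.0022,0,0,0,21],
    [0.0188,-0.002,0,0,0,23],
    [0.0204,-0.0019,0,0,0,25],
    [0.022,-0.0016,0,0,0,27],
    [0.0236,-0.0014,0,0,0,29],
    [0.0252,-0.001,0,0,0,31],
  ],
)

```text
t: 22.82
tool_pos: [0.4376, 0.2672, 0.1161]
orientation: [-3.077, -0.634, 0.001]
force: [-3.3, -1.1, 3.3]
opening: 0.0004
gripper_force: 2.0
```

```bash
python3 - <<'E'
from sw import *
s=robot.read_state();R=Ro.from_rotvec(s['orientation']).as_matrix();print(s['tool_pos'],fp(66),np.arctan2(R[1,0],R[0,0]))
P0,y0=fp(66)
for t in range(68,112,2): print(t,rel(*fp(t),P0,y0))
E
```

```text
[0.4376 0.2672 0.1161] (array([0.4403, 0.2675, 0.12  ]), np.float64(0.408879020478639)) 0.4064778945421073
68 [ 0.0016 -0.0005 -0.      2.    ]
70 [ 0.0032 -0.0009 -0.      4.    ]
72 [ 0.0048 -0.0013 -0.      6.    ]
74 [ 0.0064 -0.0016 -0.      8.    ]
76 [ 0.008  -0.0018 -0.     10.    ]
78 [ 0.0097 -0.002  -0.     12.    ]
80 [ 0.0113 -0.0022 -0.     14.    ]
82 [ 0.013  -0.0023 -0.     16.    ]
84 [ 0.0146 -0.0023 -0.     18.    ]
86 [ 0.0163 -0.0022 -0.     20.    ]
88 [ 0.0179 -0.0022 -0.     22.    ]
90 [ 0.0196 -0.002  -0.     24.    ]
92 [ 0.0212 -0.0018 -0.     26.    ]
94 [ 0.0228 -0.0015 -0.     28.    ]
96 [ 0.0244 -0.0012 -0.     30.    ]
98 [ 0.026  -0.0008 -0.     32.    ]
100 [ 0.0276 -0.0004 -0.     34.    ]
102 [ 0.0292  0.0001 -0.     36.    ]
104 [ 0.0308  0.0006 -0.     38.    ]
106 [ 0.0323  0.0012 -0.     40.    ]
108 [ 0.0338  0.0019 -0.     42.    ]
110 [ 0.0353  0.0026 -0.     44.    ]
```

Request:
carry_out(
  rows=[
    [0.0016,-0.0005,-0.003,0,0,2],
    [0.0032,-0.0009,-0.003,0,0,4],
    [0.0048,-0.0013,-0.003,0,0,6],
    [0.0064,-0.0016,-0.003,0,0,8],
    [0.008,-0.0018,-0.003,0,0,10],
    [0.0097,-0.002,-0.003,0,0,12],
  ],
)

```text
t: 23.58
tool_pos: [0.4467, 0.273, 0.1196]
orientation: [-3.126, -0.308, -0.002]
force: [-0.4, 0.1, 0.6]
opening: 0.0007
gripper_force: 0.0
```

Request:
carry_out(
  rows=[
    [0.0,0,0,0,0,0],
    [0,0,0,0,0,0],
  ],
)

```text
t: 23.82
tool_pos: [0.4463, 0.2728, 0.1193]
orientation: [-3.126, -0.313, -0.001]
force: [1.1, 0.4, -1.4]
opening: 0.0004
gripper_force: 0.0
```

Request:
carry_out(
  rows=[
    [0.0032,-0.0009,0,0,0,4],
    [0.0064,-0.0016,0,0,0,8],
    [0.0097,-0.002,0,0,0,12],
    [0.0113,-0.0022,0,0,0,14],
    [0.013,-0.0023,0,0,0,16],
    [0.0146,-0.0023,0,0,0,18],
    [0.0163,-0.0022,0,0,0,20],
  ],
)

```text
t: 24.7
tool_pos: [0.4616, 0.2785, 0.1192]
orientation: [-3.132, 0.238, -0.0]
force: [-2.8, 2.6, 0.9]
opening: 0.0004
gripper_force: 1.7
```

Request:
carry_out(
  rows=[
    [0.0016,-0.0005,0,0,0,2],
    [0.0032,-0.0009,0,0,0,4],
  ],
)

```text
t: 24.95
tool_pos: [0.4651, 0.2787, 0.1191]
orientation: [-3.122, 0.348, -0.001]
force: [-2.2, 1.8, 0.4]
opening: 0.0006
gripper_force: 1.0
```

Request:
carry_out(
  rows=[
    [0.0016,-0.0005,0,0,0,2],
    [0.0016,-0.0005,0,0,0,2],
  ],
)

```text
t: 25.2
tool_pos: [0.4668, 0.2784, 0.1191]
orientation: [3.116, -0.4, 0.001]
force: [-0.5, 0.5, 0.9]
opening: 0.0009
gripper_force: 0.2
```

Request:
carry_out(
  rows=[
    [0.0016,-0.0005,0,0,0,2],
    [0.0016,-0.0005,0,0,0,2],
  ],
)

```text
t: 25.45
tool_pos: [0.4685, 0.2786, 0.1191]
orientation: [3.108, -0.455, 0.001]
force: [-0.1, 0.1, -0.0]
opening: 0.0005
gripper_force: 0.0
```

Request:
carry_out(
  rows=[
    [-0.008,0,0,0,0,0],
    [-0.012,0,-0.03,0,0,0],
    [-0.012,0,-0.08,0,0,0],
    [-0.012,0.05,-0.1,0,0,0],
    [-0.012,0.1,-0.1,0,0,0],
    [-0.012,0.15,-0.1,0,0,0],
    [-0.012,0.2,-0.1,0,0,0],
    [-0.012,0.25,-0.1,0,0,0],
    [-0.012,0.25,-0.1,0,0,0],
  ],
)

```text
t: 26.58
tool_pos: [0.3846, 0.0403, 0.2193]
orientation: [3.107, -0.46, 0.002]
force: [0.4, 0.4, 0.2]
opening: 0.0003
gripper_force: 0.0
```

```bash
python3 - <<'E'
from sw import *
a=robot.read_camera('top')[180:270,180:330];b=robot.read_camera('side')[210:310,285:385]
a=cv2.resize(a,(400,240),interpolation=2);b=cv2.resize(b,(400,400),interpolation=2)
v=np.zeros((400,800,3),np.uint8);v[:240,:400]=a;v[:,400:]=b
t=np.radians(120)
for r in (0,.02,.056):
    w=world(np.array([-r*np.cos(t),r*np.sin(t),.14]),san)
    p=(proj('side',w)-[285,210])*4+[400,0];cv2.circle(v,tuple(int(q) for q in p),3,(255,0,0),1)
    p=(proj('top',w)-[180,180])*8/3;cv2.circle(v,tuple(int(q) for q in p),3,(255,0,0),1)
cv2.imwrite('pics/g7.png',v[:,:,::-1]);print(robot.read_state()['t'],robot.read_state()['tool_pos'])
E
```

```text
26.675 [0.3853 0.0426 0.2193]
```

View pics/g7.png

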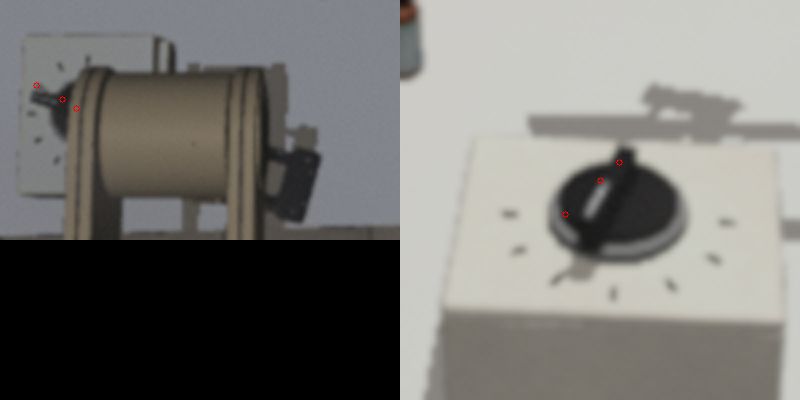

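```bash
python3 - <<'E'
from sw import *
for d in (90,100,105,110,120):
    t=np.radians(d);f=lambda r,c,o,k,q:np.round((proj(c,world(np.array([-r*np.cos(t),r*np.sin(t),.14]),san))-o)*k+q)
    print(d,f(-.018,'side',[285,210],4,[400,0]),f(.056,'side',[285,210],4,[400,0]),f(.056,'top',[180,180],8/3,0))
t=np.radians(120);print([np.round((proj('side',world(np.array([-.065*np.cos(t),.065*np.sin(t),.096]),san))-[285,210])*4+[400,0])for t in np.radians([90,120])])
E
```

```text
90 [620. 144.] [615. 225.] [ 29. 109.]
100 [626. 144.] [598. 223.] [ 30. 101.]
105 [628. 145.] [589. 221.] [31. 97.]
110 [631. 145.] [581. 219.] [32. 93.]
120 [635. 147.] [566. 214.] [36. 85.]
[array([614., 296.]), array([558., 283.])]
```

The arm rests between the fourth and fifth positions, at about 103°. It stopped near the balance point, so I go back and push a little further.

Request:
carry_out(
  rows=[
    [0,-0.05,0,0,0,0],
    [0,-0.1,0,0,0,0],
    [0,-0.15,0,0,0,0],
    [0,-0.2,0,0,0,0],
    [0,-0.25,0,0,0,0],
    [0,-0.25,0.02,0,0,0],
    [0,-0.25,0.07,0,0,0],
    [0.002,-0.25,0.1,0,0,0],
    [0.006,-0.25,0.1,0,0,0],
    [0.012,-0.25,0.1,0,0,0],
    [0.012,-0.25,0.1,0,0,0],
  ],
)

```text
t: 28.05
tool_pos: [0.4698, 0.2792, 0.1213]
orientation: [-3.107, 0.454, -0.005]
force: [0.3, 0.6, -0.2]
opening: 0.0002
gripper_force: 0.0
```

Request:
carry_out(
  rows=[
    [0.0016,-0.0005,0,0,0,2],
    [0.0016,-0.0005,0,0,0,2],
  ],
)

```text
t: 28.3
tool_pos: [0.4704, 0.279, 0.1199]
orientation: [-3.099, 0.509, -0.002]
force: [0.3, -0.4, -0.7]
opening: 0.0004
gripper_force: 0.0
```

Request:
carry_out(
  rows=[
    [0.0016,-0.0005,0,0,0,2],
    [0.0016,-0.0005,0,0,0,2],
  ],
)

```text
t: 28.55
tool_pos: [0.4716, 0.2788, 0.1192]
orientation: [-3.091, 0.563, -0.0]
force: [0.6, 1.2, -0.1]
opening: 0.0005
gripper_force: 0.0
```

Request:
carry_out(
  rows=[
    [0.0016,-0.0005,0,0,0,2],
    [0.0016,-0.0005,0,0,0,2],
  ],
)

```text
t: 28.8
tool_pos: [0.4733, 0.2787, 0.1191]
orientation: [3.08, -0.617, 0.0]
force: [0.3, -0.4, -0.6]
opening: 0.0007
gripper_force: 0.0
```

```bash
cat > ang.py <<'E'
from sw import *
D=np.arange(60,166,5);A=np.radians(D)
for cam in('side','top'):
    im=avg(cam,2);out=0
    for r in(.048,.052,.055):
        for z in(.125,.13,.136):
            P=np.stack([-r*np.cos(A),r*np.sin(A),0*A+z],1)
            out=out+cv2.remap(im,projs(cam,xf(P,san))[None],None,cv2.INTER_LINEAR)[0]/9
    print(cam,[(int(d),int(o)) for d,o in zip(D,out)])
print(robot.read_state()['t'],robot.read_state()['force'])
E
python3 ang.py
```

```text
side [(60, 74), (65, 66), (70, 53), (75, 45), (80, 69), (85, 92), (90, 99), (95, 104), (100, 103), (105, 98), (110, 75), (115, 53), (120, 53), (125, 57), (130, 74), (135, 99), (140, 123), (145, 126), (150, 117), (155, 110), (160, 108), (165, 108)]
top [(60, 49), (65, 45), (70, 46), (75, 50), (80, 48), (85, 39), (90, 36), (95, 34), (100, 34), (105, 32), (110, 31), (115, 31), (120, 32), (125, 32), (130, 34), (135, 40), (140, 58), (145, 78), (150, 79), (155, 73), (160, 79), (165, 82)]
29.0 [0.3564 0.1154 0.0761]
```

The profile's dark band is centred at about 120°, so the selector has clicked into the fifth position. I retreat and re-measure.

Request:
carry_out(
  rows=[
    [-0.008,0,0,0,0,0],
    [-0.015,0,-0.03,0,0,0],
    [-0.015,0,-0.08,0,0,0],
    [-0.015,0.05,-0.1,0,0,0],
    [-0.015,0.1,-0.1,0,0,0],
    [-0.015,0.15,-0.1,0,0,0],
    [-0.015,0.2,-0.1,0,0,0],
    [-0.015,0.25,-0.1,0,0,0],
    [-0.015,0.25,-0.1,0,0,0],
  ],
)

```text
t: 30.12
tool_pos: [0.3625, 0.0517, 0.2193]
orientation: [3.079, -0.622, 0.002]
force: [0.1, -0.4, -0.1]
opening: 0.0004
gripper_force: 0.0
```

```bash
python3 ang.py; python3 - <<'E'
from h import *
s=robot.read_state();print(s['tool_pos'],s['force'],s['t'])
im=cv2.cvtColor(robot.read_camera('side'),cv2.COLOR_RGB2GRAY).astype(float)
old=cv2.cvtColor(cv2.imread('pics/g7.png'),cv2.COLOR_BGR2GRAY)[:,400:];new=cv2.resize(im[210:310,285:385].astype(np.uint8),(400,400),interpolation=2)
print([ (r,new[r,100:300:12].tolist()) for r in (225,)]); print([(r,old[r,100:300:12].tolist()) for r in (225,)])
E
```

```text
side [(60, 75), (65, 69), (70, 62), (75, 58), (80, 54), (85, 50), (90, 48), (95, 47), (100, 46), (105, 43), (110, 32), (115, 26), (120, 27), (125, 39), (130, 67), (135, 104), (140, 147), (145, 176), (150, 190), (155, 195), (160, 197), (165, 197)]
top [(60, 126), (65, 128), (70, 128), (75, 128), (80, 126), (85, 112), (90, 118), (95, 128), (100, 129), (105, 128), (110, 113), (115, 67), (120, 56), (125, 57), (130, 92), (135, 116), (140, 127), (145, 130), (150, 126), (155, 116), (160, 125), (165, 130)]
30.325 [-0.1394  1.3464 -0.2753]
[0.36350332 0.05444125 0.21919202] [-0.13936791  1.34640398 -0.27525419] 30.325
[(225, [199, 198, 200, 200, 144, 51, 24, 26, 31, 39, 40, 42, 42, 40, 78, 121, 193])]
[(225, [201, 200, 202, 203, 144, 115, 42, 26, 28, 29, 41, 41, 42, 41, 78, 122, 194])]
```

The top-view minimum is at about 121°, so the selector is in its fifth position. I'm handing in.

Request:
carry_out(
  rows=[
    [0,0,0,0,0,0],
    [0,0,0,0,0,0],
    [0,0,0,0,0,0],
    [0,0,0,0,0,0],
  ],
)

```text
t: 30.88
tool_pos: [0.3633, 0.0537, 0.2191]
orientation: [3.081, -0.615, -0.0]
force: [-0.7, -0.5, 0.5]
opening: 0.0006
gripper_force: 0.0
```

```bash
python3 -c "
from plant import robot
print(robot.close_job())"
```

```text
the job is handed in; nothing more can be done
None
```

Handed in at about 31 s, no verdict returned: sheet seated, third clip on it, drawer pushed to its stop and selector measured at about 120° (fifth position), but I couldn't see inside the shut drawer, and I viewed 12 pictures, over the limit of 10.

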